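Catch two stoppers from the chute dispenser

ROBOT

A 6-joint arm with a two-finger parallel gripper is mounted at the origin on a cart in front of the work surface, level with it; the furniture and walls round the work are solid. World frame = base frame: x ahead of the robot, y to its left, z up, the work surface at z = 0. Lengths are in m, angles in rad, forces in N, time in s.
With the tool pointing down it reaches from about 0.325 to 0.775 m from the base axis. Payload 5.5 kg.
Tool frame: the origin (TCP) lies at the centre of the arm's flange, where the gripper is bolted on; the fingertips stand 173 mm ahead of it and the grasp point (between the pads) lies 155 mm ahead of it; x points along the fingers, y is the direction in which the jaws open and shut, and the axes are right-handed (so a half turn about x gives the same grasp; the last joint's range is limited). The gripper opens to 85 mm and grips with 20 to 120 N. Pads are 22 mm wide; open, the fingers measure 114 mm over their backs; the gripper's body (76 mm by 85 mm) begins 54 mm behind the grasp point. The pads swing forward as they close: fully open they stand 13 mm farther back than shut.
Start: joints at [1.249, 0.091, 1.231, -0, 1.82, -0.057], TCP at [0.157, 0.579, 0.405] pointing down, gripper open.
Joint ranges: [-2.87, 2.87], [-0.86, 2.18], [0.17, 2.46], [-1.51, 4.65], [0.06, 2.69], [-2.65, 2.65]. Speed limits (rad/s): [2.57, 2.57, 3.01, 3.14, 3.14, 3.14].

INTERFACE

Orientations are given as a unit quaternion [w, x, y, z].
In Python, from rig import status, cams, bot gives the robot as it stands.
- The arm moves only by the shell command python3 -m handwheel 'ROWS' [FORCE]. ROWS is JSON, a list of rows, each a list of 7 numbers: the opening, from 0 (shut) to 1 (fully open), then the shift along the tool's x, y, z normalised to -1 to 1, where 1 is 0.2 m, then the turn, a rotation vector about the tool's x, y, z normalised to -1 to 1, where 1 is 90 degrees. A call has 1 to 20 rows; each row is the pose to reach, as a shift and turn from the pose measured when the call began, along the tool's axes at that moment; what a row does not reach only later rows make up. A row lasts 1/8 s, in which the tool goes at most 62.5 mm and 10.7 degrees, less where a joint would pass 70% of its speed; a pose out of reach is approached as far as the arm can. A call with a number of a shift or a turn outside -1 to 1 is refused whole. A call with a gripper value outside its range is refused whole. The fingers move at their own pace and stop on an object; FORCE is the grip in N (left out, the last holds). Time passes only in rows, so rows that repeat a pose let the fingers close. It gives the time, the measured TCP pose, the force and the opening at its end, in the units of the state.
- status.sense(): the state, without advancing time (a new reading comes with each control period).
- cams.snapshot(name): name is "scene" or "top" or "wrist"; returns a dict with "frame" (384x512x3 uint8, blue, green, red), "intrinsics" (3x3 intrinsics, pixels), "dist_coeffs" ([k1, k2, p1, p2, k3] as OpenCV has them; the pictures are not rectified), "R" (3x3) and "t" (3): a world point X has camera coordinates R X + t. Camera axes: x right, y down, z forward; pixel columns grow to the right and rows downward; lengths in m; the calibration is good to about 2 mm. A picture is of the moment at which its call begins. There is no depth.
- bot.sign_off(): hands the job in, once; it reports no verdict.
The state is a dict: "t": time; "joint_pos": joint angles; "joint_velocities": joint speeds; "joint_efforts": joint torques, N m; "ee_pos": TCP position; "ee_rot": TCP orientation; "contact_force": force on the tool from outside, world axes, zero at the start; "torque": the same for the moment, N m; "gripper_width": finger opening in m.
Only numpy, scipy, OpenCV 4.12 (cv2) and the standard library are available. Lean on these libraries where they do the work, as an engineer would, in place of code of your own. Each camera call takes 0.05 s, during which the arm holds its last target.

TASK

Take the steel pan by its upright handle, hold it upright under the outlet of the stopper chute and push the chute's plate in with the front of the pan; this opens the gate. Keep the plate pushed in until both white stoppers have slid down into the pan, spilling none. Then draw the pan back out from under the outlet so that the plate comes home, set it down level on the bench with the stoppers in it, and let go.

Things in the scene. Friction and masses are not known exactly. Their poses are not given: they have to be found in the camera images.
- catcher_grip (a point): Centre of the upright black grip (40 x, 14 y, 34 mm z; pinch across y) of a loose steel pan, 0.16 kg, left or right of the dispenser; 55 mm above its underside. x: level, from grip to pan; z up. Pan 100 (x) by 90 by 45 mm high, walls 2.5; its centre 85 mm, rear wall 35, flat front wall 135 mm ahead of this point. The grip starts on the robot's side of the pan.
- outlet (a point): Lip of the fixed dispenser's chute (38 mm wide): top of the floor at its end, 75 mm above the bench, underside 4 mm lower. x: level, from the lip to the dispenser's column, roughly away from the robot; z up. The chute rises along +x at 30 degrees. Stoppers drop from 0 to 50 mm in front of it (-x). The pan fits under it, raised up to 20 mm off the bench.
- push_plate (a joint): Travel (m) of the black upright plate under the chute, 60 mm wide, 14 to 58 mm above the bench: 0 at rest, 0.030 fully in. At rest its front face is at x = +15 mm from the outlet, in the outlet's axes; it moves to +x against a spring (1 to 3 N) and lifts the gate by as much. The stoppers pass when it is in by about 20 mm or more.
- stopper_1: Lower of two white slippery plastic stoppers, a tapered plug 22 mm across and 18 mm high, 20 g, waiting on the chute behind the gate. Origin at its centre.
- stopper_2: The other stopper, the same, behind the first on the chute. Origin at its centre.

How it is judged:
By the outcome, as a careful person would: the job done as asked, in the order asked, and still so for the second after the job is handed in, with the robot touching nothing.
It also fails if it takes over 42 s, if anything falls off the work surface, if the arm or the gripper's body presses on something with over 40 N, if the wrist force passes 120 N, or if a joint passes its speed limit or range.

## Working session

There is one attempt and no reset: what is moved stays moved. The work goes in short steps, Python scripts to look and compute and a shell command to move; the robot and the scene stay as the last step left them, time stands still between calls to the robot, and variables do not carry over. Pictures are saved under pics/ and viewed, and the job is handed in when it is done.

```bash
mkdir -p pics; ls; python3 - <<'E'
from rig import status,cams,bot
import cv2
print(status.sense())
for n in ("scene","top"):
    s=cams.snapshot(n); cv2.imwrite(f"pics/{n}0.png",s["frame"]); print(n,s["intrinsics"],s["dist_coeffs"],s["R"],s["t"])
E
```

```text
pics
{'t': 0.0, 'joint_pos': array([ 1.24929550e+00,  9.18738702e-02,  1.23190687e+00,  3.07309966e-05,
        1.81983230e+00, -5.67085955e-02]), 'joint_velocities': array([-0.0014996 ,  0.00109183, -0.00010212,  0.0009839 ,  0.00093794,
       -0.00201207]), 'joint_efforts': array([ 1.29731092e-03, -4.58728766e+01, -4.18024135e+01,  2.15917717e-04,
        1.17025705e-02,  1.00565290e-05]), 'ee_pos': array([0.15704328, 0.57913614, 0.4035297 ]), 'ee_rot': array([ 0.70077386,  0.09264264,  0.7010631 , -0.09404184]), 'contact_force': array([0.58124626, 0.15898225, 0.93610947]), 'torque': array([0.00821594, 0.01358336, 0.04462322]), 'gripper_width': 0.08555779275523501}
scene [[485.97925876   0.         250.44219274]
 [  0.         485.97925876 186.30113433]
 [  0.           0.           1.        ]] [0.03053836 0.         0.         0.         0.        ] [[ 0.81508034 -0.57906793  0.01801015]
 [-0.35903103 -0.52927182 -0.76874447]
 [ 0.45468754  0.62012231 -0.63930241]] [-0.47273225  0.24390635  1.04961791]
top [[438.76438357   0.         254.27115593]
 [  0.         438.76438357 196.29759703]
 [  0.           0.           1.        ]] [0.01039161 0.         0.         0.         0.        ] [[ 0.02673585 -0.99957029  0.01201758]
 [-0.99847415 -0.02728375 -0.04801019]
 [ 0.04831745 -0.01071565 -0.99877455]] [-0.08315855  0.52594953  1.02452915]
```

View pics/scene0.png

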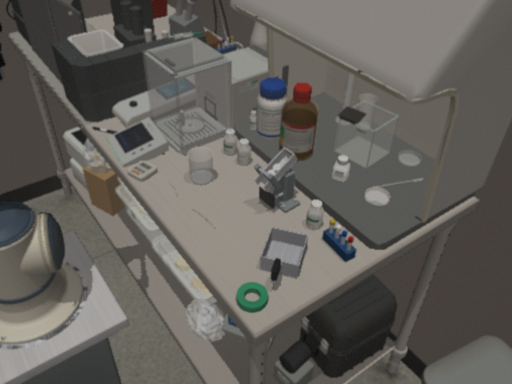

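View pics/top0.png

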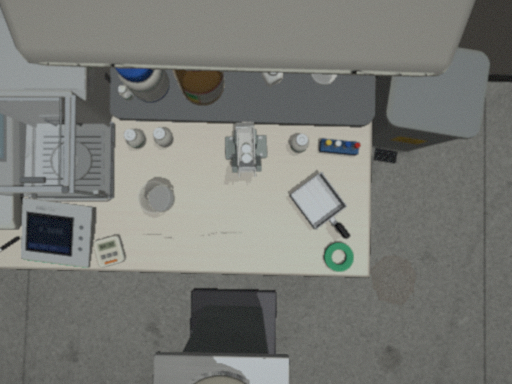

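```bash
cat > h.py <<'E'
import numpy as np, cv2
from rig import status,cams,bot
def snap(n): return cams.snapshot(n)
def proj(s,P):
    P=np.atleast_2d(np.array(P,float))
    return cv2.projectPoints(P,cv2.Rodrigues(s["R"])[0],np.array(s["t"]),s["intrinsics"],np.array(s["dist_coeffs"]))[0][:,0]
def ray(s,uv,z):
    n=cv2.undistortPoints(np.array([[uv]],float),s["intrinsics"],np.array(s["dist_coeffs"]))[0,0]
    R=np.array(s["R"]);c=-R.T@np.array(s["t"]);d=R.T@np.array([n[0],n[1],1.])
    return c+d*(z-c[2])/d[2]
def crop(s,x0,y0,x1,y1,k,fn,pts=None):
    f=cv2.resize(s["frame"][y0:y1,x0:x1],None,fx=k,fy=k,interpolation=cv2.INTER_CUBIC)
    for u,v in ([] if pts is None else pts):
        cv2.circle(f,(int((u-x0+.5)*k),int((v-y0+.5)*k)),2,(0,0,255),-1)
    cv2.imwrite("pics/"+fn,f)
E
python3 - <<'E'
from h import *
s=snap("top");crop(s,210,110,370,230,5,"t1.png")
s=snap("scene");crop(s,230,140,350,290,4,"s1.png")
E
```

```text
(no output)
```

View pics/t1.png

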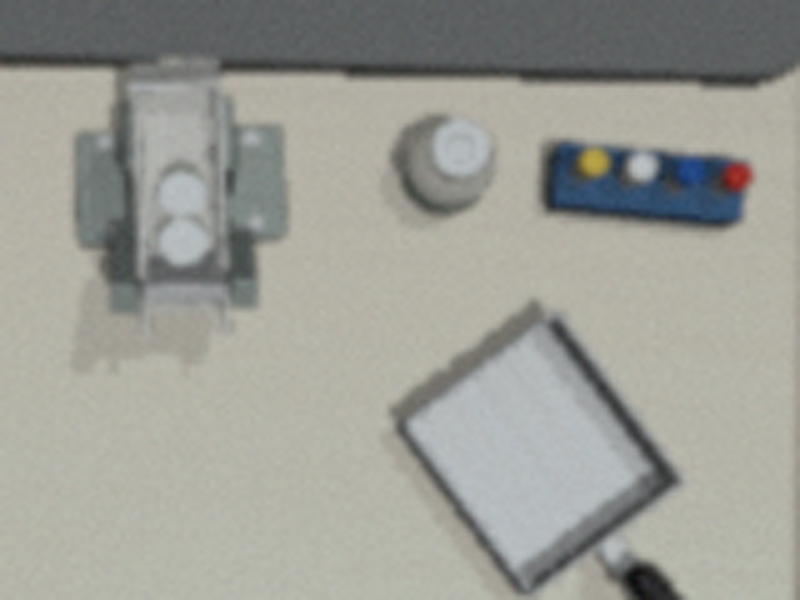

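View pics/s1.png

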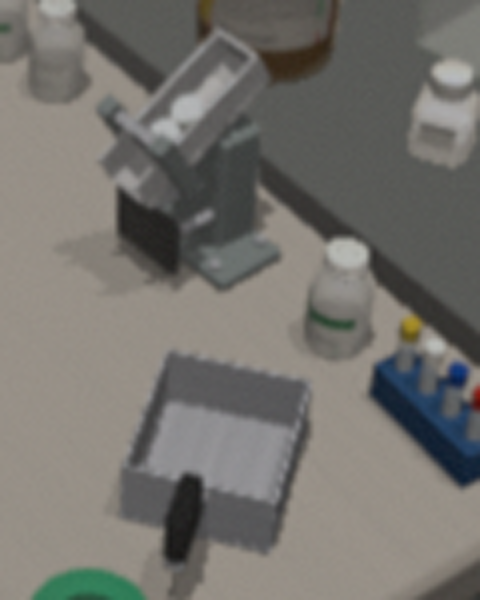

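```bash
python3 - <<'E'
from h import *
from scipy.optimize import least_squares
s=snap("top"); sc=snap("scene")
c=lambda u,v:((u/5+210-.5),(v/5+110-.5))
cor=[c(396,420),c(545,310),c(680,482),c(527,594)]
for q in cor: print(ray(s,q,.045))
# pan model: corners in grip axes
M=np.array([[135,45],[135,-45],[35,-45],[35,45]])/1000
def w(p,xy,z):
    a=p[2];xy=np.atleast_2d(xy);return np.c_[p[0]+np.cos(a)*xy[:,0]-np.sin(a)*xy[:,1],p[1]+np.sin(a)*xy[:,0]+np.cos(a)*xy[:,1],np.full(len(xy),z)]
f=lambda p:(proj(s,w(p,M,.045))-np.array(cor)).ravel()
best=None
for a in np.arange(-3,3,.5):
    r=least_squares(f,[.4,-.3,a])
    if best is None or r.cost<best.cost:best=r
p=best.x;print("grip",p,np.degrees(p[2]),best.fun)
pts=np.vstack([w(p,M,.045),w(p,M,0),w(p,[[-.02,0],[.02,0],[0,0]],.072),w(p,[[-.02,0],[.02,0],[0,0]],.038)])
crop(s,270,150,370,250,6,"t2.png",proj(s,pts));crop(sc,230,210,330,310,6,"s2.png",proj(sc,pts))
for v in(296,325):
    print([ray(s,c(u,v),.075) for u in(147,228)])
print([ray(s,q,.0) for q in [c(77,132),c(287,125),c(112,308),c(257,303)]])
E
```

```text
[ 0.53504721 -0.1473893   0.045     ]
[ 0.58763092 -0.21485194  0.045     ]
[ 0.51013094 -0.27842616  0.045     ]
[ 0.45698954 -0.20917512  0.045     ]
grip [ 0.45580893 -0.26521572 -5.61372387] -321.642684928057 [-0.5513307   0.55184977  0.82996961 -0.82713978  0.16283295 -0.45263986
 -0.43618403  0.71623407]
[array([ 0.58565287, -0.03234366,  0.075     ]), array([ 0.58666774, -0.06845031,  0.075     ])]
[array([ 0.57268201, -0.03271189,  0.075     ]), array([ 0.57369031, -0.06879627,  0.075     ])]
[array([0.67228198, 0.00555371, 0.        ]), array([ 0.67862067, -0.09551153,  0.        ]), array([ 0.58769447, -0.01376253,  0.        ]), array([ 0.59205644, -0.08328882,  0.        ])]
```

View pics/t2.png

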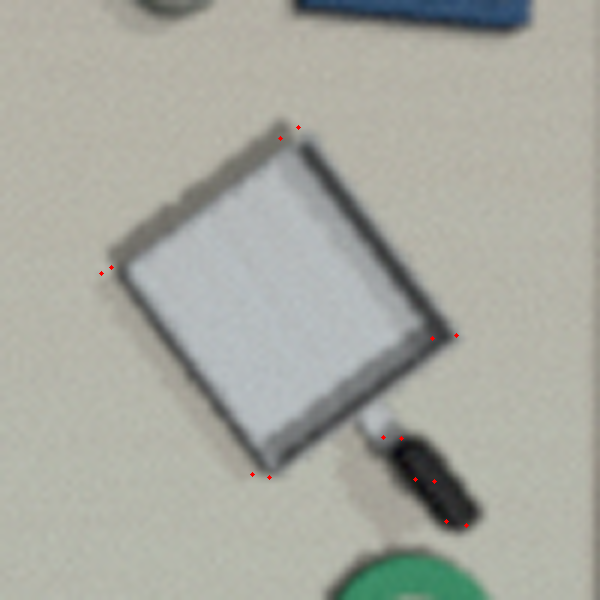

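View pics/s2.png

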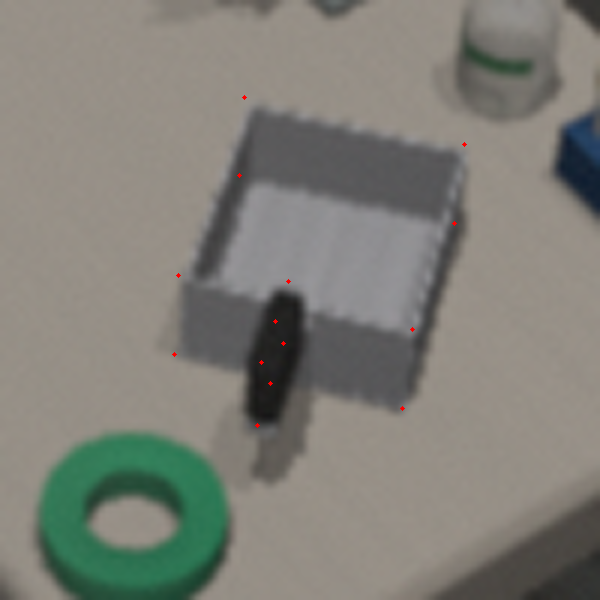

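```bash
python3 - <<'E'
from h import *
from scipy.optimize import least_squares
s=snap("top"); sc=snap("scene")
M=np.array([[135,45],[135,-45],[35,-45],[35,45]])/1000
def w(p,xy,z):
    a=p[2];xy=np.atleast_2d(xy);return np.c_[p[0]+np.cos(a)*xy[:,0]-np.sin(a)*xy[:,1],p[1]+np.sin(a)*xy[:,0]+np.cos(a)*xy[:,1],np.full(len(xy),z)]
k=6
tp=np.array([(110,260),(288,125),(455,338),(270,474)])/k+[270,150]-.5
sp=np.array([(255,105),(466,152),(413,332),(185,278)])/k+[230,210]-.5
sb=np.array([(403,409),(178,352)])/k+[230,210]-.5
f=lambda p:np.r_[(proj(s,w(p,M,.045))-tp).ravel(),(proj(sc,w(p,M,.045))-sp).ravel(),(proj(sc,w(p,M[2:],0))-sb).ravel()]
r=least_squares(f,[.456,-.265,np.radians(38)],loss='soft_l1');p=r.x
print(p,np.degrees(p[2]));print(f(p).reshape(-1,2).round(1))
print("gripcentre top/scene rays",ray(s,np.array((433,483))/k+[270,150]-.5,.07),ray(sc,np.array((276,357))/k+[230,210]-.5,.055))
crop(s,220,110,280,185,8,"t3.png");crop(sc,245,140,310,220,7,"s3.png")
E
```

```text
[ 0.45607238 -0.26507287  0.65788135] 37.69382454075059
[[ 0.7  0.5]
 [ 2.4  0. ]
 [ 0.5 -0.4]
 [-0.1  0.1]
 [-1.  -1.4]
 [ 0.4 -1. ]
 [ 0.1 -0.4]
 [-0.8 -0.7]
 [ 0.2 -0. ]
 [-0.3  0.2]]
gripcentre top/scene rays [ 0.45532226 -0.26525933  0.07      ] [ 0.4556152  -0.26727241  0.055     ]
```

View pics/t3.png

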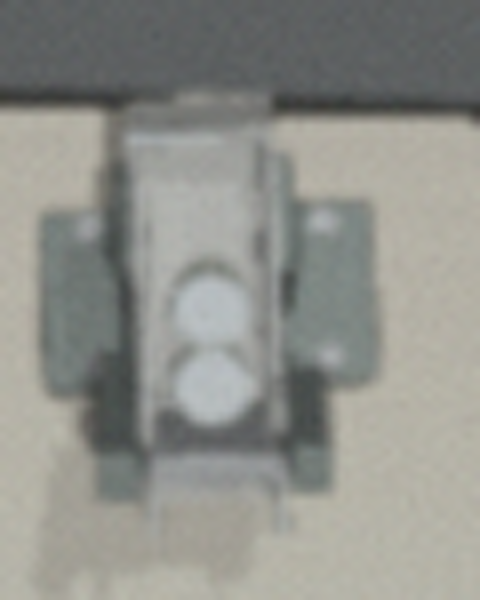

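View pics/s3.png

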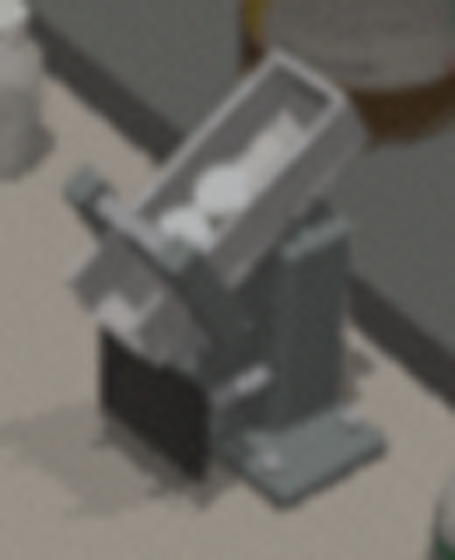

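```bash
python3 - <<'E'
from h import *
s=snap("top"); sc=snap("scene")
g=lambda u,v:np.array((u,v))/7+[245,140]-.5
t=lambda u,v:np.array((u,v))/8+[220,110]-.5
a=ray(sc,g(104,412),.014);b=ray(sc,g(206,480),.014);print("plate bottom",a,b,(a+b)/2,np.linalg.norm(a-b),np.degrees(np.arctan2(-(a-b)[0],(a-b)[1])))
a=ray(sc,g(100,338),.058);b=ray(sc,g(210,395),.058);print("plate top",a,b)
for n,z,q in (("lip top",.075,[t(155,485),t(281,485)]),("lip scene",.075,[g(112,328),g(195,370)])):
    a,b=[ray(s if n=="lip top" else sc,x,z) for x in q];print(n,a,b,(a+b)/2)
a,b=ray(s,t(42,392),.004),ray(s,t(375,380),.004);print("foot",a,b,(a+b)/2,np.degrees(np.arctan2(-(a-b)[0],(a-b)[1])))
a,b=ray(s,t(44,212),.004),ray(s,t(372,200),.004);print("foot",a,b,(a+b)/2,np.degrees(np.arctan2(-(a-b)[0],(a-b)[1])))
# candidate overlay
L=np.array([.5855,-.0505,.075]);y=np.radians(3)
R=np.array([[np.cos(y),-np.sin(y),0],[np.sin(y),np.cos(y),0],[0,0,1]])
P=np.array([[0,19,0],[0,-19,0],[15,30,-61],[15,-30,-61],[15,30,-17],[15,-30,-17],[86.6,19,50],[86.6,-19,50]])/1000@R.T+L
crop(s,220,110,280,185,8,"t4.png",proj(s,P));crop(sc,245,140,310,220,7,"s4.png",proj(sc,P))
E
```

```text
plate bottom [ 0.59289749 -0.02245086  0.014     ] [ 0.60162143 -0.07489792  0.014     ] [ 0.59725946 -0.04867439  0.014     ] 0.05316766871890827 9.444003375081394
plate top [ 0.58548433 -0.02785228  0.058     ] [ 0.59955976 -0.07644369  0.058     ]
lip top [ 0.58246302 -0.03237848  0.075     ] [ 0.58344815 -0.06747636  0.075     ] [ 0.58295558 -0.04992742  0.075     ]
lip scene [ 0.58006124 -0.04185432  0.075     ] [ 0.59078385 -0.07763116  0.075     ] [ 0.58542255 -0.05974274  0.075     ]
foot [0.61705649 0.00404717 0.004     ] [ 0.62349881 -0.09549104  0.004     ] [ 0.62027765 -0.04572194  0.004     ] 3.703137158166153
foot [0.67130642 0.00506547 0.004     ] [ 0.67779295 -0.09320571  0.004     ] [ 0.67454969 -0.04407012  0.004     ] 3.776409742750804
```

View pics/t4.png

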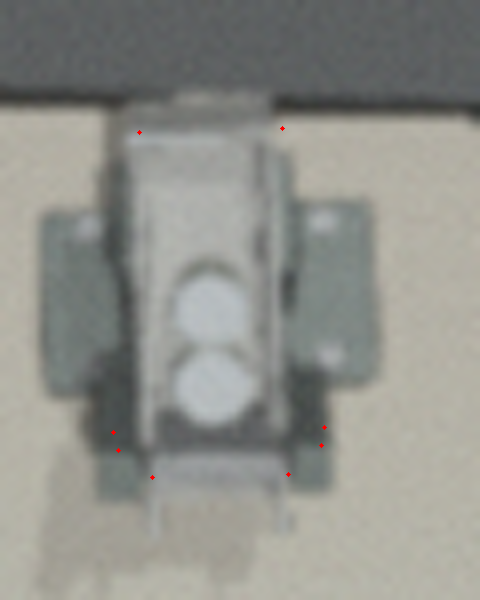

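View pics/s4.png

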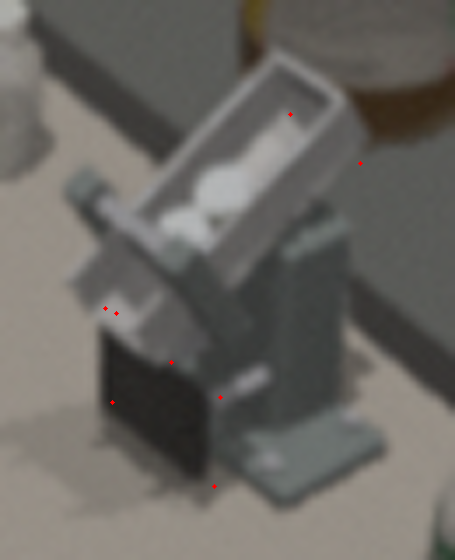

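```bash
cat >> h.py <<'E'
from scipy.spatial.transform import Rotation as Ro
def pose():
    st=status.sense();q=st["ee_rot"];return np.array(st["ee_pos"]),Ro.from_quat([q[1],q[2],q[3],q[0]]),st
def grasp():
    p,R,st=pose();return p+R.apply([.155,0,0])
def plan(g,yaw):
    """g grasp point world, yaw deg of the pan x axis; tool x down, tool y = +-pan y"""
    p,R,st=pose();a=np.radians(yaw)
    best=None
    for sg in(1,-1):
        x=np.array([0,0,-1.]);y=sg*np.array([-np.sin(a),np.cos(a),0]);T=Ro.from_matrix(np.c_[x,y,np.cross(x,y)])
        d=(R.inv()*T).as_rotvec()
        if best is None or np.linalg.norm(d)<np.linalg.norm(best[1]):best=(T,d)
    T,d=best;tp=np.array(g)-T.apply([.155,0,0])
    sh=R.inv().apply(tp-p)/.2;tr=d/(np.pi/2)
    print("shift",sh.round(4),"turn",tr.round(4),"| tool axes y,z:",R.as_matrix()[:,1].round(3),R.as_matrix()[:,2].round(3),"j6",np.round(st["joint_pos"][5],2))
    return sh,tr
E
python3 - <<'E'
from h import *
print(grasp())
plan([.40,.40,.24],37.7);plan([.456,-.2655,.2],37.7)
E
```

```text
[0.15703006 0.5790861  0.24965964]
shift [ 0.0483 -0.5463  1.4069] turn [-0.5875 -0.      0.    ] | tool axes y,z: [ 0.262  0.965 -0.   ] [ 0.965 -0.262 -0.   ] j6 -0.06
shift [ 0.2485 -3.6845  2.548 ] turn [-0.5875 -0.      0.    ] | tool axes y,z: [ 0.262  0.965 -0.   ] [ 0.965 -0.262 -0.   ] j6 -0.06
```

```bash
python3 -m handwheel '[[1,0,-0.15,0.2,-0.1,0,0],[1,0,-0.4,0.45,-0.2,0,0],[1,0,-0.65,0.7,-0.3,0,0],[1,0,-0.9,0.9,-0.4,0,0],[1,0,-1,1,-0.5,0,0],[1,0,-1,1,-0.585,0,0],[1,0,-1,1,-0.585,0,0]]' 60
python3 -c "
from h import *
print(grasp());plan([.43,-.22,.2],37.7)"
```

```text
t: 1.38
ee_pos: [0.2979, 0.3332, 0.405]
ee_rot: [0.67, -0.226, 0.67, 0.226]
contact_force: [0.2, -0.4, -0.3]
gripper_width: 0.0856
[0.29798353 0.3333023  0.24995204]
shift [ 0.2486 -2.5998 -1.1528] turn [-0.004   0.0004 -0.0001] | tool axes y,z: [-0.607  0.795  0.   ] [0.795 0.607 0.001] j6 -1.46
```

```bash
python3 -m handwheel '[[1,0,-0.2,-0.05,0,0,0],[1,0,-0.45,-0.1,0,0,0],[1,0,-0.7,-0.15,0,0,0],[1,0,-0.9,-0.2,0,0,0],[1,0,-1,-0.25,0,0,0],[1,0,-1,-0.25,0,0,0]]'
python3 -m handwheel '[[1,0,-0.2,-0.1,0,0,0],[1,0,-0.4,-0.25,0,0,0],[1,0,-0.65,-0.4,0,0,0],[1,0,-0.85,-0.5,0,0,0],[1,0,-0.95,-0.55,0,0,0],[1,0,-0.95,-0.55,0,0,0]]'
python3 -c "
from h import *
print(grasp());plan([.44,-.23,.2],37.7)"
```

```text
t: 2.12
ee_pos: [0.3797, 0.1434, 0.4049]
ee_rot: [0.671, -0.225, 0.67, 0.225]
contact_force: [-0.3, 0.7, -0.1]
gripper_width: 0.0853
t: 2.88
ee_pos: [0.4071, -0.0746, 0.4045]
ee_rot: [0.671, -0.224, 0.671, 0.224]
contact_force: [0.7, 0.5, -0.3]
gripper_width: 0.0852
[ 0.4070323  -0.07440468  0.24948619]
shift [ 0.2465 -0.7203 -0.3357] turn [-0.0083  0.0003 -0.0007] | tool axes y,z: [-0.601  0.799  0.001] [0.799 0.601 0.   ] j6 -2.48
```

```bash
python3 -m handwheel '[[1,0,-0.1,-0.05,0.11,0,0],[1,0,-0.2,-0.1,0.22,0,0],[1,0,-0.3,-0.15,0.33,0,0],[1,0,-0.4,-0.2,0.44,0,0],[1,0,-0.5,-0.25,0.55,0,0],[1,0,-0.5,-0.3,0.66,0,0],[1,0,-0.5,-0.3,0.77,0,0],[1,0,-0.5,-0.3,0.88,0,0],[1,0,-0.5,-0.3,0.99,0,0]]'
python3 -m handwheel '[[1,0,0,0,0.11,0,0],[1,0,0,0,0.22,0,0],[1,0,0,0,0.33,0,0],[1,0,0,0,0.44,0,0],[1,0,0,0,0.55,0,0],[1,0,0,0,0.66,0,0],[1,0,0,0,0.77,0,0],[1,0,0,0,0.88,0,0],[1,0,0,0,0.99,0,0],[1,0,0,0,0.99,0,0]]'
python3 - <<'E'
from h import *
print(grasp());plan([.456,-.2655,.2],37.7)
s=snap("wrist");cv2.imwrite("pics/w1.png",s["frame"]);print(s["R"],s["t"])
E
```

```text
t: 4.0
ee_pos: [0.42, -0.1887, 0.4045]
ee_rot: [0.634, 0.313, 0.635, -0.312]
contact_force: [-0.9, 0.8, -0.1]
gripper_width: 0.0848
t: 5.25
ee_pos: [0.4206, -0.187, 0.4045]
ee_rot: [0.233, 0.668, 0.235, -0.667]
contact_force: [-0.5, 0.8, -0.4]
gripper_width: 0.0859
[ 0.4206411  -0.1866612   0.24954715]
shift [0.2469 0.4174 0.1075] turn [ 0.011  -0.0011  0.001 ] | tool axes y,z: [ 0.625 -0.781 -0.002] [-0.781 -0.625 -0.002] j6 0.4
[[ 6.25047550e-01 -7.80586614e-01  3.13619991e-04]
 [-7.48752992e-01 -5.99443405e-01  2.82907337e-01]
 [-2.20645683e-01 -1.77065362e-01 -9.59147194e-01]] [-0.40802603  0.16641472  0.43898495]
```

View pics/w1.png

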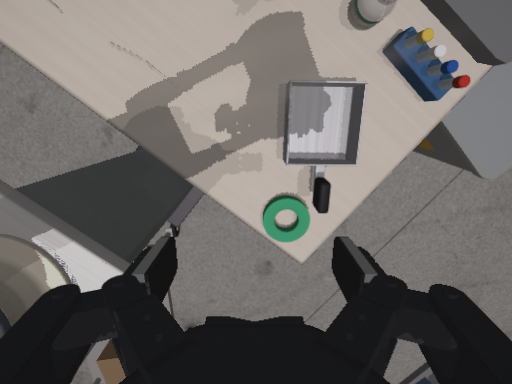

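```bash
python3 - <<'E'
from h import *
s=snap("wrist")
def w(p,xy,z):
    a=p[2];xy=np.atleast_2d(xy);return np.c_[p[0]+np.cos(a)*xy[:,0]-np.sin(a)*xy[:,1],p[1]+np.sin(a)*xy[:,0]+np.cos(a)*xy[:,1],np.full(len(xy),z)]
M=np.array([[135,45],[135,-45],[35,-45],[35,45]])/1000
p=[.456,-.2655,np.radians(37.7)]
pts=np.vstack([w(p,M,.045),w(p,[[-.02,.007],[-.02,-.007],[.02,.007],[.02,-.007]],.072),w(p,[[-.02,.007],[-.02,-.007]],.038)])
crop(s,270,70,390,220,4,"w2.png",proj(s,pts))
E
```

```text
(no output)
```

View pics/w2.png

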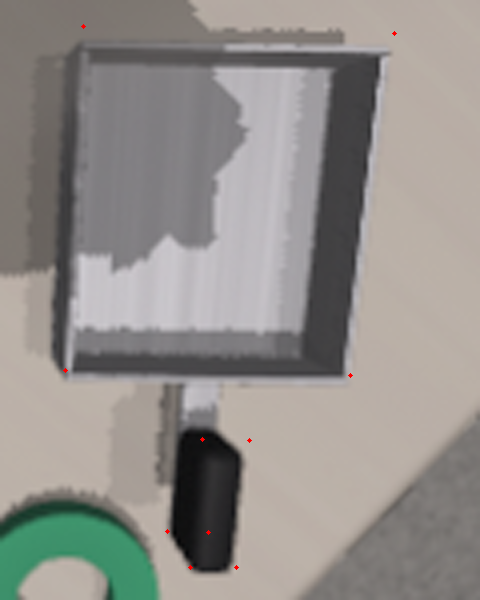

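```bash
python3 - <<'E'
from h import *
s=snap("wrist")
q=np.array([(78,45),(388,53),(350,378),(62,375)])/4+[270,70]-.5
R=[ray(s,x,.045) for x in q]
for r in R:print(r)
R=np.array(R)
print([np.linalg.norm(R[i]-R[(i+1)%4]) for i in range(4)])
d=R[0]+R[1]-R[2]-R[3];y=np.arctan2(d[1],d[0]);print("yaw long",np.degrees(y))
e=R[0]+R[3]-R[1]-R[2];print("yaw wid",np.degrees(np.arctan2(-e[0],e[1])))
print("grip from rear",(R[2]+R[3])/2-.035*np.array([np.cos(y),np.sin(y),0]),"from centre",R.mean(0)-.085*np.array([np.cos(y),np.sin(y),0]))
print("grip topcentre ray",ray(s,np.array((212,505))/4+[270,70]-.5,.072))
E
```

```text
[ 0.53038047 -0.14980528  0.045     ]
[ 0.58531654 -0.22124249  0.045     ]
[ 0.51045381 -0.28039299  0.045     ]
[ 0.45426458 -0.20902039  0.045     ]
[np.float64(0.09011796554933388), np.float64(0.09541073846507982), np.float64(0.09083653792558419), np.float64(0.09643680898423307)]
yaw long 38.09606296652535
yaw wid 37.887731234971426
grip from rear [ 0.45481498 -0.26630105  0.045     ] from centre [ 0.45321077 -0.26755874  0.045     ]
grip topcentre ray [ 0.45438163 -0.26408067  0.072     ]
```

```bash
python3 - <<'E'
from h import *
plan([.4547,-.2655,.15],38);plan([.4547,-.2655,.055],38)
E
```

```text
shift [0.4968 0.4114 0.1098] turn [ 0.0082 -0.0009  0.0009] | tool axes y,z: [ 0.626 -0.78  -0.001] [-0.78  -0.626 -0.001] j6 0.4
shift [0.9718 0.4121 0.1104] turn [ 0.0082 -0.0009  0.0009] | tool axes y,z: [ 0.626 -0.78  -0.001] [-0.78  -0.626 -0.001] j6 0.4
```

```bash
python3 -m handwheel '[[0.5,0.15,0.2,0.05,0,0,0],[0.5,0.3,0.4,0.11,0.01,0,0],[0.5,0.4,0.412,0.11,0.01,0,0],[0.5,0.5,0.412,0.11,0.01,0,0],[0.5,0.5,0.412,0.11,0.01,0,0]]'
python3 - <<'E'
from h import *
print(grasp());plan([.4547,-.2655,.055],38);print(status.sense()["gripper_width"])
s=snap("wrist");cv2.imwrite("pics/w3.png",s["frame"])
s=snap("top");cv2.imwrite("pics/t5.png",s["frame"])
E
```

```text
t: 6.02
ee_pos: [0.4543, -0.2646, 0.3028]
ee_rot: [-0.228, -0.668, -0.231, 0.669]
contact_force: [0.1, -0.1, 0.4]
gripper_width: 0.0425
[ 0.45401526 -0.26399004  0.14778262]
shift [0.4639 0.0067 0.0017] turn [-0.0009 -0.0004  0.0028] | tool axes y,z: [ 0.615 -0.789 -0.004] [-0.789 -0.615 -0.001] j6 0.32
0.042542597514056306
```

View pics/w3.png

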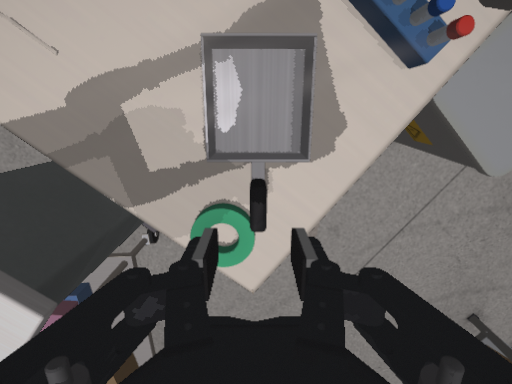

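```bash
python3 -m handwheel '[[0.5,0.15,0,0,0,0,0],[0.5,0.3,0.005,0,0,0,0],[0.5,0.4,0.007,0,0,0,0],[0.5,0.464,0.007,0,0,0,0],[0.5,0.464,0.007,0,0,0,0]]'
python3 - <<'E'
from h import *
print(grasp());plan([.4547,-.2655,.055],38)
s=snap("wrist");cv2.imwrite("pics/w4.png",s["frame"])
s=snap("scene");crop(s,230,180,330,310,5,"s5.png")
E
```

```text
t: 6.75
ee_pos: [0.4557, -0.2658, 0.2123]
ee_rot: [0.229, 0.669, 0.23, -0.668]
contact_force: [-0.4, 0.1, 0.0]
gripper_width: 0.0423
[ 0.45577768 -0.2654773   0.05732859]
shift [ 0.0116 -0.004   0.003 ] turn [-0.0009 -0.0011  0.0006] | tool axes y,z: [ 0.615 -0.789 -0.001] [-0.789 -0.615 -0.002] j6 0.32
```

View pics/w4.png

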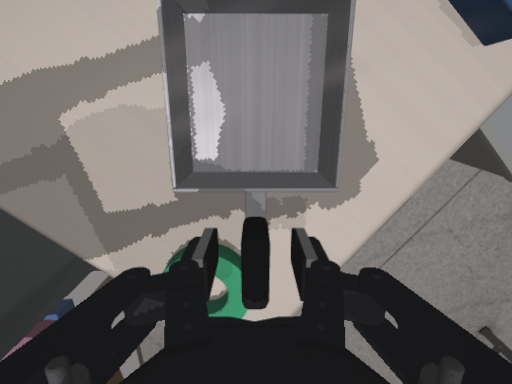

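View pics/s5.png

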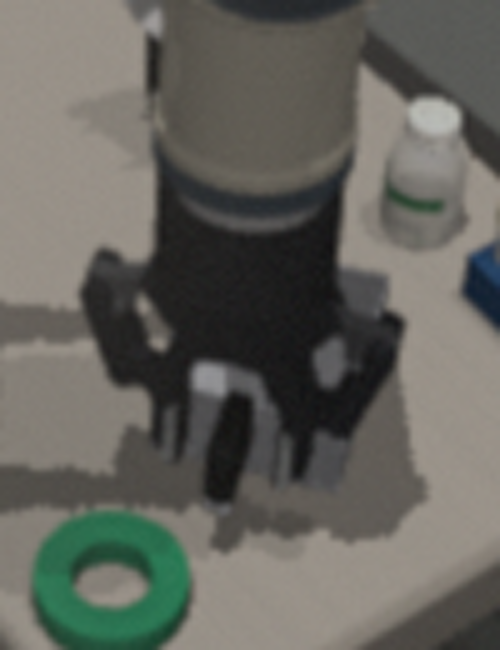

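```bash
python3 -m handwheel '[[0.5,0.01,0,0,0,0,0],[0,0.01,0,0,0,0,0],[0,0.01,0,0,0,0,0],[0,0.01,0,0,0,0,0],[0,0.01,0,0,0,0,0],[0,0.01,0,0,0,0,0]]' 80
python3 - <<'E'
from h import *
print(grasp(), status.sense()["torque"])
s=snap("wrist");cv2.imwrite("pics/w5.png",s["frame"])
E
```

```text
t: 7.6
ee_pos: [0.4561, -0.2662, 0.2124]
ee_rot: [0.23, 0.67, 0.229, -0.668]
contact_force: [-1.7, -0.1, 5.2]
gripper_width: 0.013
[ 0.45659795 -0.26627762  0.05737413] [0.0281155  0.32774063 0.04613483]
```

View pics/w5.png

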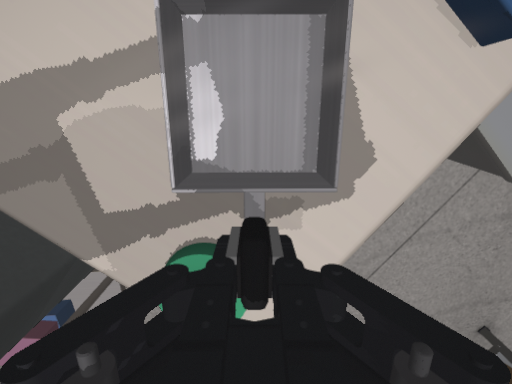

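```bash
python3 -m handwheel '[[0,-0.03,0,0,0,0,0],[0,-0.07,0,0,0,0,0],[0,-0.11,0,0,0,0,0],[0,-0.15,0,0,0,0,0],[0,-0.15,0,0,0,0,0]]'
python3 - <<'E'
from h import *
print(grasp(),status.sense()["torque"]);plan([.405,-.19,.085],15);plan([.405,-.062,.085],4)
s=snap("scene");crop(s,200,130,350,310,4,"s6.png")
E
```

```text
t: 8.28
ee_pos: [0.4562, -0.2663, 0.2435]
ee_rot: [0.231, 0.67, 0.229, -0.667]
contact_force: [-0.4, 0.3, -1.4]
gripper_width: 0.0135
[ 0.4569484  -0.2665287   0.08847967] [-0.04673512  0.08039569  0.01584135]
shift [ 0.0157 -0.4585 -0.0325] turn [ 0.2545 -0.0024 -0.0021] | tool axes y,z: [ 0.614 -0.789  0.004] [-0.789 -0.614 -0.003] j6 0.32
shift [ 0.0149 -0.9635 -0.4257] turn [ 0.3767 -0.0026 -0.0018] | tool axes y,z: [ 0.614 -0.789  0.004] [-0.789 -0.614 -0.003] j6 0.32
```

View pics/s6.png

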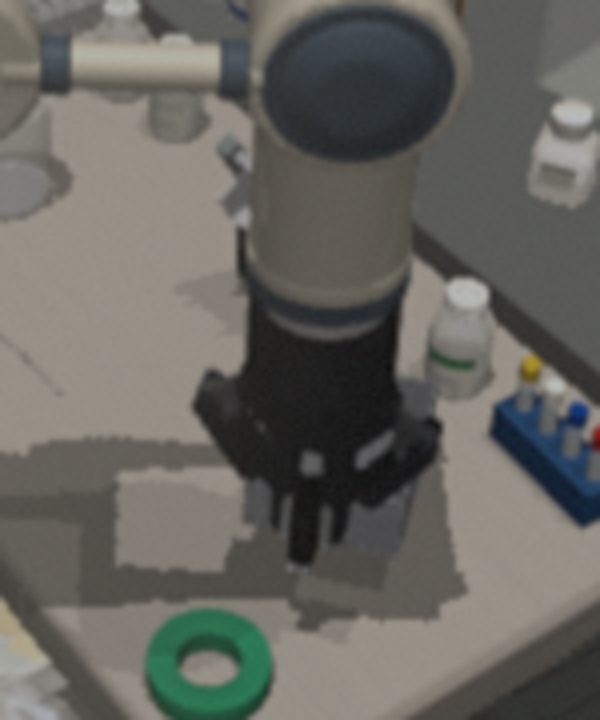

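```bash
python3 -m handwheel '[[0,0,-0.06,0,0.04,0,0],[0,0,-0.15,0,0.09,0,0],[0,0,-0.25,-0.01,0.14,0,0],[0,0,-0.36,-0.02,0.2,0,0],[0,0,-0.46,-0.03,0.25,0,0],[0,0,-0.56,-0.11,0.28,0,0],[0,0,-0.67,-0.2,0.31,0,0],[0,0,-0.78,-0.29,0.34,0,0],[0,0.01,-0.88,-0.36,0.36,0,0],[0,0.015,-0.94,-0.41,0.377,0,0],[0,0.015,-0.963,-0.426,0.377,0,0],[0,0.015,-0.963,-0.426,0.377,0,0]]'
python3 - <<'E'
from h import *
print(grasp(),status.sense()["torque"]);plan([.405,-.062,.085],4)
s=snap("wrist");cv2.imwrite("pics/w6.png",s["frame"])
s=snap("top");crop(s,190,110,320,240,6,"t6.png")
s=snap("scene");crop(s,200,130,320,280,5,"s7.png")
E
```

```text
t: 9.82
ee_pos: [0.4049, -0.062, 0.2394]
ee_rot: [0.025, 0.708, 0.025, -0.705]
contact_force: [0.1, -0.2, -1.1]
gripper_width: 0.013
[ 0.40549991 -0.06208434  0.08435847] [-0.02786825  0.13931031  0.026521  ]
shift [-0.0032  0.0003 -0.0004] turn [ 0.0004 -0.0024 -0.0007] | tool axes y,z: [ 0.07  -0.998  0.001] [-0.998 -0.07  -0.004] j6 1.27
```

View pics/w6.png

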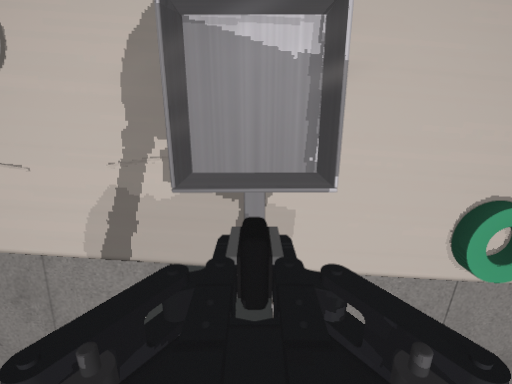

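View pics/s7.png

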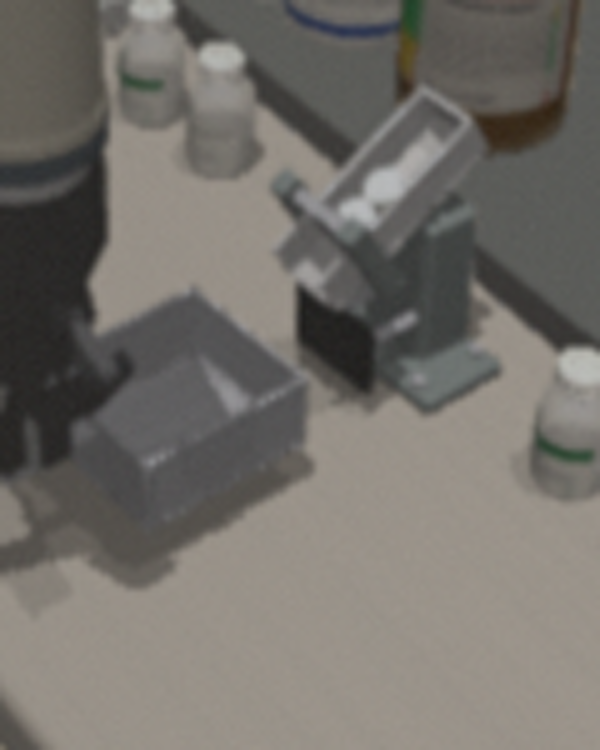

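```bash
python3 - <<'E'
from h import *
sc=snap("scene");s=snap("top")
a=np.radians(4);c=np.array([.4045,-.0621,0])
W=lambda x,y,z:c+np.array([np.cos(a)*x-np.sin(a)*y,np.sin(a)*x+np.cos(a)*y,z])
P=[W(.135,.045,.072),W(.135,-.045,.072),W(.035,-.045,.072),W(.135,-.045,.027),W(.035,-.045,.027)]
L=np.array([.584,-.0495,.075]);y=np.radians(4)
R=np.array([[np.cos(y),-np.sin(y),0],[np.sin(y),np.cos(y),0],[0,0,1]])
Q=np.array([[0,19,0],[0,-19,0],[15,30,-61],[15,-30,-61],[15,30,-17],[15,-30,-17]])/1000@R.T+L
crop(sc,200,130,320,280,5,"s8.png",proj(sc,P+list(Q)))
crop(s,190,110,320,240,6,"t6.png",proj(s,P+list(Q)))
E
```

```text
(no output)
```

View pics/s8.png

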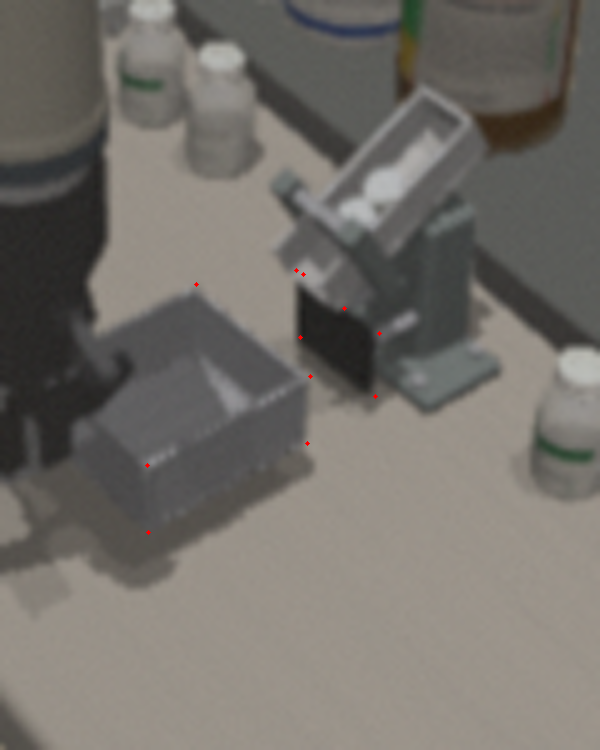

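View pics/t6.png

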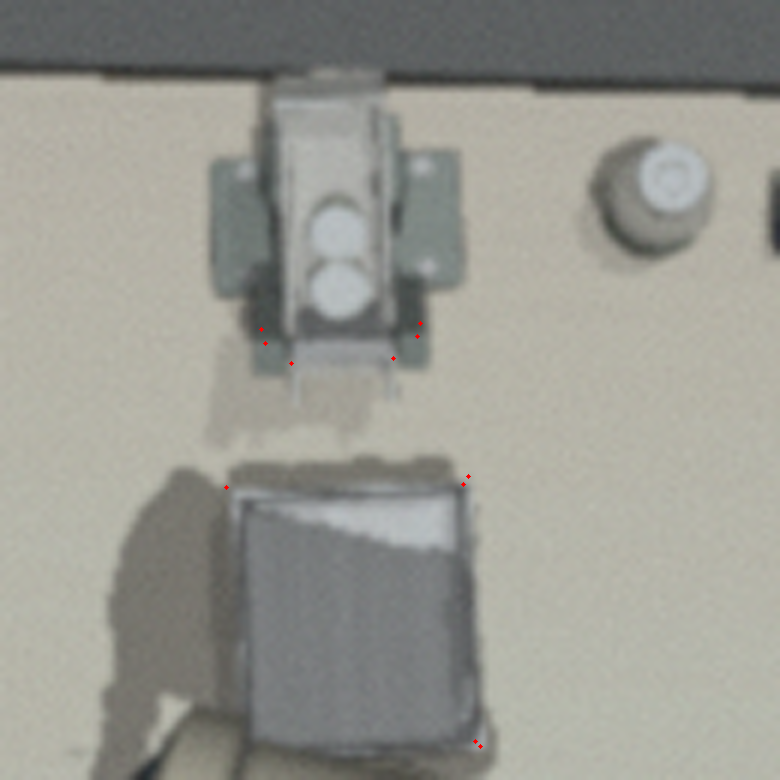

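```bash
python3 - <<'E'
from h import *
plan([.405,-.062,.069],4);plan([.466,-.0577,.069],4)
E
```

```text
shift [ 0.0774 -0.0024  0.0002] turn [-0.0007 -0.0025 -0.0007] | tool axes y,z: [ 0.069 -0.998  0.001] [-0.998 -0.069 -0.004] j6 1.27
shift [ 0.0786 -0.0029 -0.3056] turn [-0.0007 -0.0025 -0.0007] | tool axes y,z: [ 0.069 -0.998  0.001] [-0.998 -0.069 -0.004] j6 1.27
```

```bash
python3 -m handwheel '[[0,0.04,0,0,0,0,0],[0,0.078,0,0,0,0,0],[0,0.078,0,-0.05,0,0,0],[0,0.078,0,-0.12,0,0,0],[0,0.078,0,-0.18,0,0,0],[0,0.078,0,-0.24,0,0,0],[0,0.078,0,-0.28,0,0,0],[0,0.078,0,-0.305,0,0,0],[0,0.078,0,-0.305,0,0,0]]'
python3 - <<'E'
from h import *
print(grasp());plan([.490,-.056,.069],4)
s=snap("top");crop(s,190,110,320,240,6,"t7.png")
s=snap("scene");crop(s,200,130,320,280,5,"s9.png")
E
```

```text
t: 11.2
ee_pos: [0.466, -0.0582, 0.224]
ee_rot: [0.025, 0.708, 0.024, -0.706]
contact_force: [-2.2, 0.5, -0.1]
gripper_width: 0.0127
[ 0.46645694 -0.05834223  0.06901608]
shift [ 0.0004 -0.0029 -0.1207] turn [-0.0006 -0.002  -0.0006] | tool axes y,z: [ 0.069 -0.998  0.001] [-0.998 -0.069 -0.003] j6 1.31
```

View pics/s9.png

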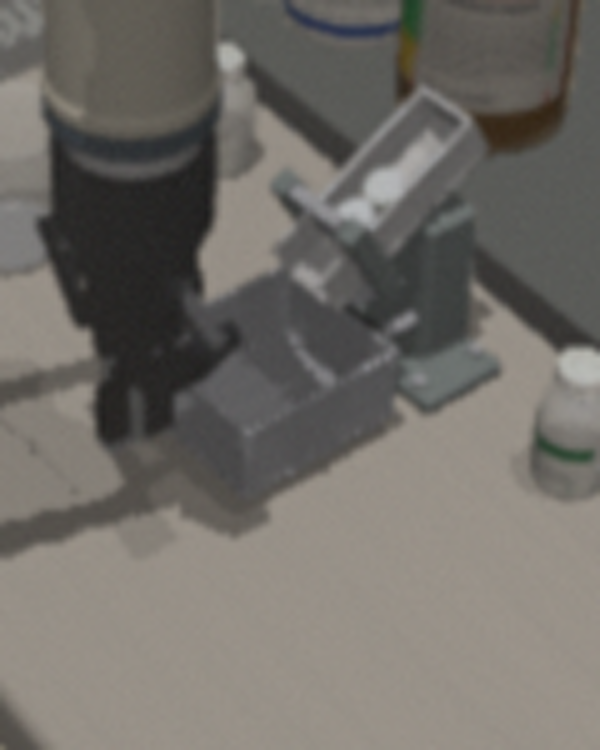

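View pics/t7.png

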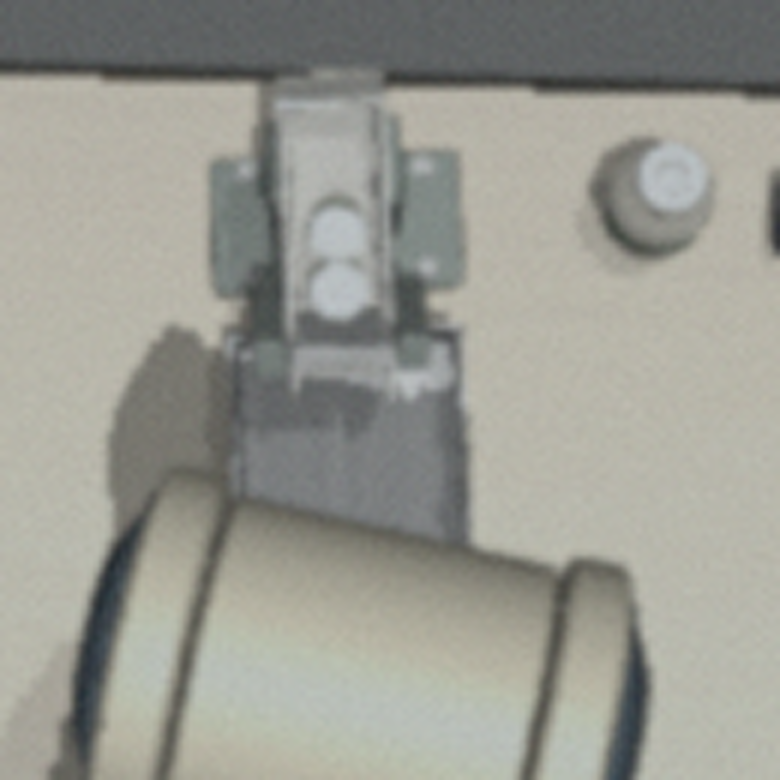

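```bash
python3 -m handwheel '[[0,0,0,-0.03,0,0,0],[0,0,0,-0.06,0,0,0],[0,0,0,-0.09,0,0,0],[0,0,0,-0.115,0,0,0],[0,0,0,-0.12,0,0,0],[0,0,0,-0.12,0,0,0],[0,0,0,-0.12,0,0,0],[0,0,0,-0.12,0,0,0]]'
python3 - <<'E'
from h import *
print(grasp())
s=snap("wrist");cv2.imwrite("pics/w7.png",s["frame"])
s=snap("top");crop(s,190,110,320,240,6,"t8.png")
s=snap("scene");crop(s,200,130,320,280,5,"s10.png")
E
```

```text
t: 12.3
ee_pos: [0.4895, -0.0566, 0.2239]
ee_rot: [0.025, 0.708, 0.024, -0.706]
contact_force: [-2.4, 0.2, -2.1]
gripper_width: 0.013
[ 0.48991081 -0.05671607  0.06892843]
```

View pics/s10.png

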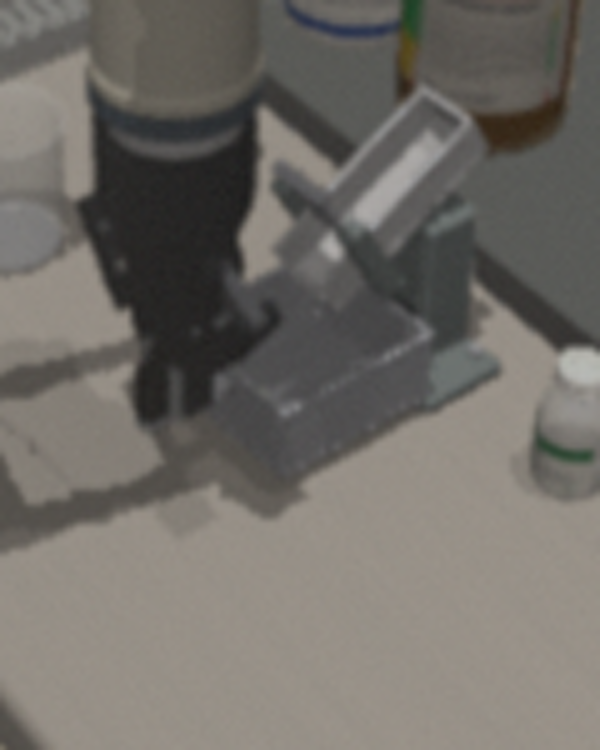

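View pics/t8.png

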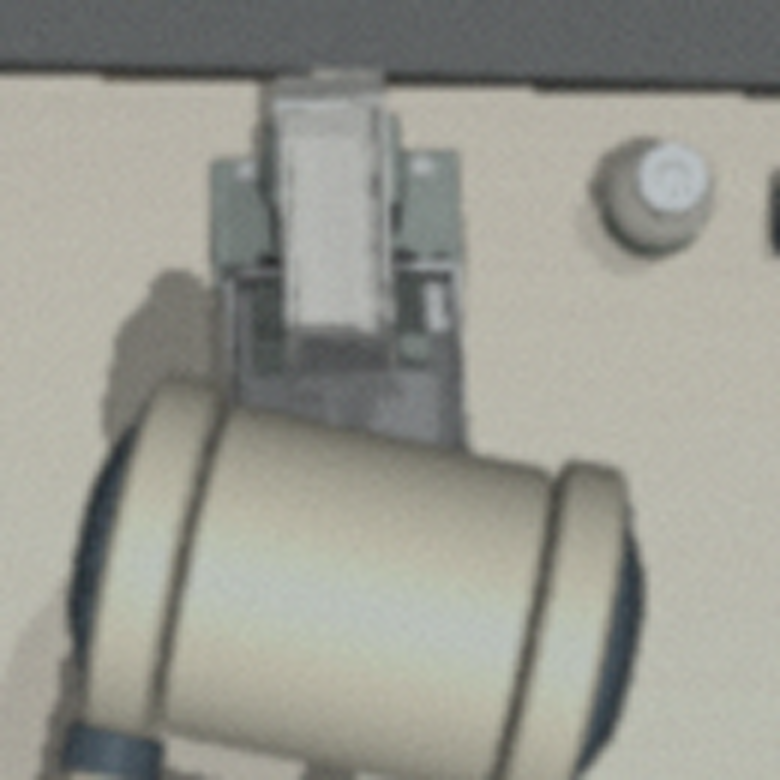

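View pics/w7.png

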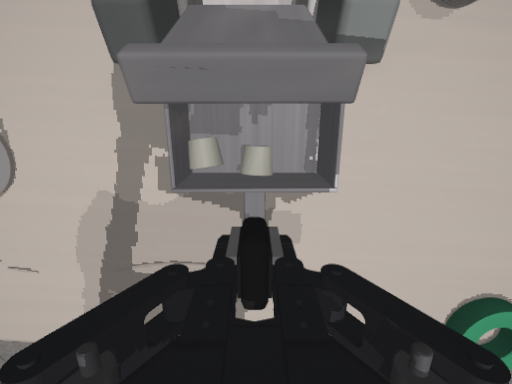

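```bash
python3 -m handwheel '[[0,0,0,0.02,0,0,0],[0,0,0,0.05,0,0,0],[0,0,0,0.09,0,0,0],[0,0,0,0.14,0,0,0],[0,0,0,0.19,0,0,0],[0,0,0,0.24,0,0,0],[0,0,0,0.29,0,0,0],[0,0,0,0.34,0,0,0],[0,0,0,0.38,0,0,0],[0,0,0,0.41,0,0,0],[0,0,0,0.43,0,0,0],[0,0,0,0.44,0,0,0],[0,0,0,0.44,0,0,0]]'
python3 -m handwheel '[[0,0.02,0,0,0,0,0],[0,0.035,0,0,0,0,0],[0,0.045,0,0,0,0,0],[0,0.052,0,0,0,0,0],[0,0.056,0,0,0,0,0],[0,0.056,0,0,0,0,0]]'
python3 - <<'E'
from h import *
print(grasp());plan([.402,-.0628,.0574],4)
s=snap("wrist");cv2.imwrite("pics/w8.png",s["frame"])
s=snap("scene");crop(s,180,130,300,280,5,"s11.png")
E
```

```text
t: 14.08
ee_pos: [0.4017, -0.0627, 0.2237]
ee_rot: [0.025, 0.708, 0.024, -0.706]
contact_force: [0.8, 0.5, -1.4]
gripper_width: 0.0133
t: 14.82
ee_pos: [0.4018, -0.0627, 0.2126]
ee_rot: [0.025, 0.708, 0.024, -0.706]
contact_force: [0.1, 0.2, -0.8]
gripper_width: 0.0128
[ 0.40230122 -0.06278815  0.05758638]
shift [ 0.0009  0.0007 -0.001 ] turn [-0.0008 -0.0021 -0.0006] | tool axes y,z: [ 0.069 -0.998  0.001] [-0.998 -0.069 -0.003] j6 1.26
```

View pics/w8.png

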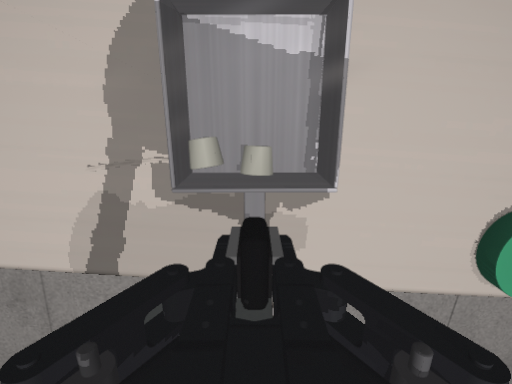

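View pics/s11.png

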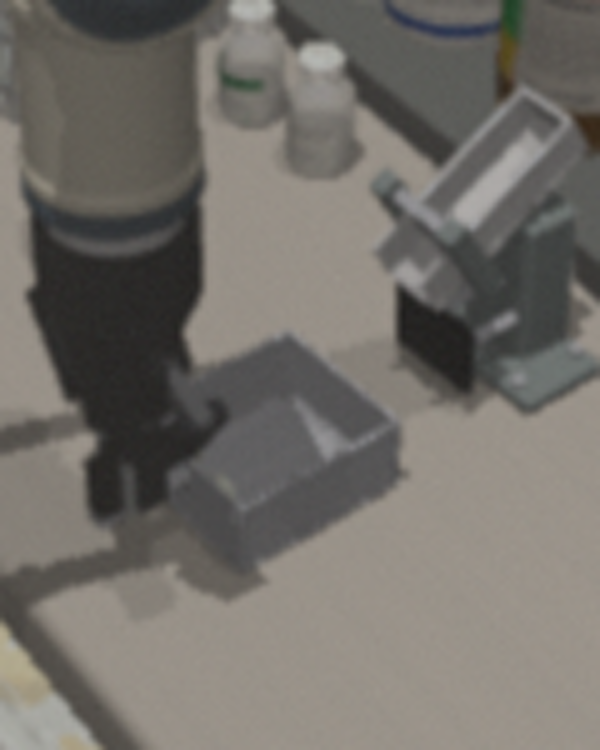

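```bash
python3 -m handwheel '[[0,0.005,0,0,0,0,0],[0,0.008,0,0,0,0,0],[0,0.008,0,0,0,0,0]]' 
python3 -m handwheel '[[0,0.005,0,0,0,0,0],[0,0.005,0,0,0,0,0]]' 
```

```text
t: 15.3
ee_pos: [0.4018, -0.0627, 0.2123]
ee_rot: [0.025, 0.708, 0.024, -0.705]
contact_force: [-4.5, 0.4, 7.2]
gripper_width: 0.0131
t: 15.55
ee_pos: [0.4018, -0.0627, 0.2124]
ee_rot: [0.025, 0.708, 0.024, -0.705]
contact_force: [-5.5, 1.4, 6.1]
gripper_width: 0.0128
```

```bash
python3 -m handwheel '[[0.1,0,0,0,0,0,0],[0.25,0,0,0,0,0,0],[0.4,0,0,0,0,0,0],[0.5,0,0,0,0,0,0],[0.5,0,0,0,0,0,0]]' 20
python3 -m handwheel '[[0.5,-0.05,0,0,0,0,0],[0.5,-0.15,0,0,0,0,0],[0.5,-0.3,0,0,0,0,0],[0.5,-0.5,0,0,0,0,0],[0.5,-0.7,0,0,0,0,0],[0.5,-0.8,0,0,0,0,0],[0.5,-0.8,0,0,0,0,0]]'
python3 - <<'E'
from h import *
s=snap("wrist");cv2.imwrite("pics/w9.png",s["frame"])
s=snap("scene");crop(s,180,130,300,280,5,"s12.png")
E
```

```text
t: 16.18
ee_pos: [0.4018, -0.0627, 0.2123]
ee_rot: [0.025, 0.708, 0.024, -0.705]
contact_force: [0.3, -0.4, 0.7]
gripper_width: 0.0428
t: 17.05
ee_pos: [0.4012, -0.0626, 0.3748]
ee_rot: [0.025, 0.71, 0.023, -0.704]
contact_force: [-0.8, -0.4, -0.2]
gripper_width: 0.043
```

View pics/w9.png

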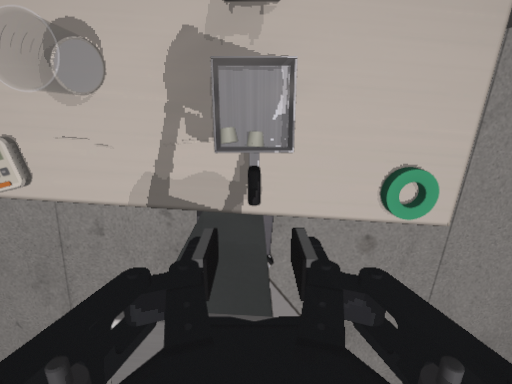

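View pics/s12.png

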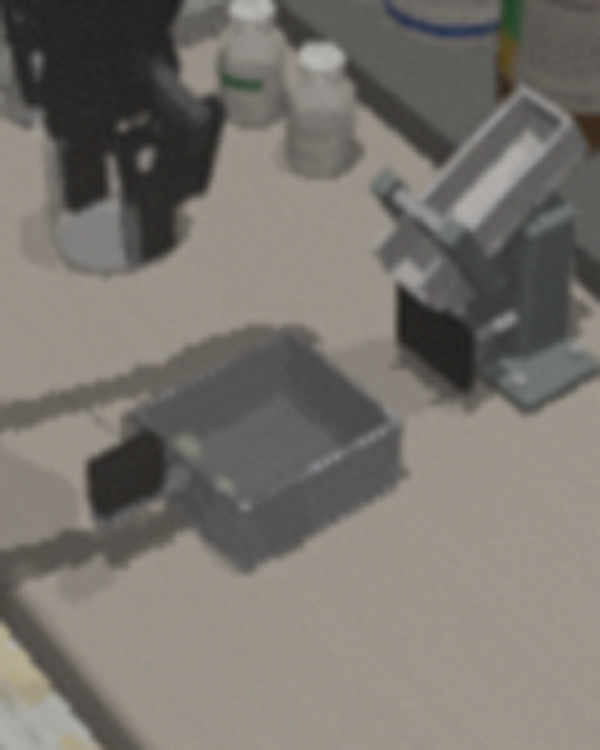

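```bash
python3 -c "
from rig import bot
print(bot.sign_off())"
```

```text
the job is handed in; nothing more can be done
None
```

I gripped the pan by its handle, held it upright about 11 mm off the bench under the outlet and pushed the chute's plate in. I moved about 23 mm past first contact and held until both stoppers had slid into the pan. Then I drew the pan back about 88 mm, set it down, let go and raised the gripper clear. The job was handed in at about 17 s.

The last pictures showed both stoppers in the pan, nothing spilled, the chute empty, the plate back at rest, and the pan standing flat on the bench with the gripper well away.

- **Position estimates:** the camera views disagreed by about 2 to 3 mm on where the pan and outlet were. I relied on the wrist camera and the contact force instead.
- **Plate travel:** I judged this from how far the arm moved and from the stoppers passing, not from a direct reading of the plate.
- **Forces:** the largest I read at the end of a move was about 8.5 N, when setting the pan down.

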